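# Carry the ceramic jars over to the tray in reverse order

## Robot

A 6-joint arm with a two-finger parallel gripper is mounted at the origin on the work surface. World frame = base frame: x ahead of the robot, y to its left, z up, the work surface at z = 0. Lengths are in m, angles in rad, forces in N, time in s.
With the tool pointing down it reaches from about 0.3 to 0.85 m from the base axis. Payload 5.4 kg.
Tool frame: the origin (TCP) lies at the very end of the fingers, on their centre line; the grasp point (between the pads) lies 19 mm behind it; z points along the fingers, y is the line along which they close (so a half turn about z gives the same grasp; the last joint's range is limited). The gripper opens to 85 mm and grips with 20 to 120 N. Pads are 22 mm wide; open, the fingers measure 114 mm over their backs; the gripper's body (76 mm by 85 mm) begins 54 mm behind the grasp point. The pads swing forward as they close: fully open they stand 13 mm farther back than shut.
Start: joints at [-1.493, 0.158, 1.597, -0, 1.386, -0.21], TCP at [0.163, -0.551, 0.231] pointing down, gripper open.
Joint ranges: [-2.91, 2.91], [-0.94, 2.29], [0.18, 2.7], [-1.29, 4.43], [0.17, 2.64], [-3, 3]. Speed limits (rad/s): [2.57, 2.57, 3.14, 3.14, 3.14, 3.14].

## Interface

Orientations are given as a rotation vector (axis times angle).
In Python, from workcell import manip gives the robot as it stands.
- The arm moves only by the tool drive_tool, never from a script. Its argument "motion" is a list of rows, each a list of 3 entries, a list of its own where there are three numbers: the turn, a rotation vector about the world's x, y, z in rad, then the shift along the world's x, y, z in m, then the opening, from -1 (shut) to 1 (fully open). In form: [[[ax, ay, az], [tx, ty, tz], jaw], ...]. A call has 1 to 8 rows; each row is the pose to reach, as a shift and turn from the pose commanded when the call began; what a row does not reach only later rows make up. A row lasts 1/10 s, in which the tool goes at most 50 mm and 8.59 degrees, less where a joint would pass 70% of its speed; a pose out of reach is approached as far as the arm can. A call with a gripper value outside its range is refused whole. The fingers move at their own pace and stop on an object; "force" is the grip in N (left out, the last holds). Time passes only in rows, so rows that repeat a pose let the fingers close. It gives the time, the measured TCP pose, the force, the opening and the grip force at its end, in the units of the state.
- manip.sense(): the state, without advancing time (a new reading comes with each control period).
- manip.capture(name): name is "scene" or "top"; returns (picture, depth): 480x640x3 uint8, red, green, blue; 480x640 float32, m along the optical axis (not along the pixel's ray), 0 where there is no reading.
- manip.get_calibration(name): a dict with "intrinsics" (3x3 intrinsics, pixels), "cam_to_world" (4x4, takes a point from camera to world coordinates). Camera axes: x right, y up, looking along -z (the intrinsics and any distortion apply to the point x, -y, -z); pixel columns grow to the right and rows downward; lengths in m; the calibration is good to about 2 mm. A picture is of the moment at which its call begins. get_calibration takes no time and is no camera call.
- manip.close_job(): hands the job in; it is judged then, once.
Trained networks look in the newest picture that a camera, given by its name, has taken for a name from the list of things; names that differ only in an ending like _2 or _b are one class to them, and where a whole thing is asked for, a point or a joint stands for the part that bears it (a point fixed in the world has none). Each returns a list of dicts, best first, with "score" (0 to 1); they miss things now and then, are a little off and sometimes report something else, mostly with a low value. They report only what shows in the picture. A call takes as long as a camera call. They do not tell look-alikes from the thing itself.
- manip.search_frame(query, camera): "location" ([column, row] in pixels, amid what is visible of it).
The state is a dict: "t": time; "joint_positions": joint angles; "joint_vel": joint speeds; "tau": joint torques, N m; "eef_pos": TCP position; "orientation": TCP orientation; "contact_force": force on the tool from outside, world axes, zero at the start; "ft_torque": the same for the moment, N m; "width": finger opening in m; "finger_force": force on a finger pad.
Only numpy, scipy, OpenCV 4.12 (cv2) and the standard library are available. Lean on these libraries where they do the work, as an engineer would, in place of code of your own. Each camera call takes 0.05 s, during which the arm holds its last target. There are 200 camera calls.

## Task

Move the four ceramic jars, one at a time, from the wooden bench rack to the wells of the white carrying tray in reverse order, because the colleague across the bench reads the row from the other side: the jar at the rack's left end goes to the tray's right end, the second from the left goes second from the right, and so on. Set each jar down upright, flat on the floor of its well, without dropping or tipping it, and leave the cast, the glass dish and the wooden block where they are.

Things in the scene. Friction and masses are not known exactly. Their poses are not given: they have to be found in the camera images.
- jar_red: closed white ceramic-powder jar with a red screw lid: upright cylinder 40 mm in diameter, 52 mm high in all (white body to 37 mm, lid above, 39 mm wide), about 0.09 kg. Origin at the centre of its underside, z up. Loose; starts standing at the centre of the tile of its own colour.
- jar_yellow: closed white ceramic-powder jar with a yellow screw lid: upright cylinder 40 mm in diameter, 52 mm high in all (white body to 37 mm, lid above, 39 mm wide), about 0.09 kg. Origin at the centre of its underside, z up. Loose; starts standing at the centre of the tile of its own colour.
- jar_green: closed white ceramic-powder jar with a green screw lid: upright cylinder 40 mm in diameter, 52 mm high in all (white body to 37 mm, lid above, 39 mm wide), about 0.09 kg. Origin at the centre of its underside, z up. Loose; starts standing at the centre of the tile of its own colour.
- jar_blue: closed white ceramic-powder jar with a blue screw lid: upright cylinder 40 mm in diameter, 52 mm high in all (white body to 37 mm, lid above, 39 mm wide), about 0.09 kg. Origin at the centre of its underside, z up. Loose; starts standing at the centre of the tile of its own colour.
- tile_red: flat red place tile on the bench rack, 56 x 58 mm, 4 mm thick, fixed for the run, with the red-lidded jar standing on it at the start; it stays behind and so shows where that jar stood. Origin at the centre of its underside; axes parallel to the rack's. The tiles' order along the rack changes from start to start.
- tile_yellow: flat yellow place tile on the bench rack, 56 x 58 mm, 4 mm thick, fixed for the run, with the yellow-lidded jar standing on it at the start; it stays behind and so shows where that jar stood. Origin at the centre of its underside; axes parallel to the rack's. The tiles' order along the rack changes from start to start.
- tile_green: flat green place tile on the bench rack, 56 x 58 mm, 4 mm thick, fixed for the run, with the green-lidded jar standing on it at the start; it stays behind and so shows where that jar stood. Origin at the centre of its underside; axes parallel to the rack's. The tiles' order along the rack changes from start to start.
- tile_blue: flat blue place tile on the bench rack, 56 x 58 mm, 4 mm thick, fixed for the run, with the blue-lidded jar standing on it at the start; it stays behind and so shows where that jar stood. Origin at the centre of its underside; axes parallel to the rack's. The tiles' order along the rack changes from start to start.
- rack: pale wooden bench rack, a board 70 (x) x 280 (y) x 14 mm high, fixed. Origin at the centre of its underside, on the bench; x points away from the robot, y along the row to the robot's left (both within 12 degrees of the world axes). Its four places lie at y = +99, +33, -33 and -99 mm; the tiles lie on its top, so the jars' undersides start 18 mm above the bench.
- tray: white plastic tray, a block 74 (x) x 284 (y) x 16 mm high, fixed, with four round wells 59 mm wide, 8 mm deep, empty at the start; well floors 8 mm above the bench. Origin at the centre of its underside, on the bench; axes as for the rack; wells at x = 0, y = +99, +33, -33 and -99 mm. It may stand nearer to the robot than the rack or farther.
- cast: bystander: cream plaster dental cast, 52 x 64 mm, 29 mm high, loose, left of the work. Origin at the centre of its underside.
- dish: bystander: small green glass mixing dish, 64 mm wide, 28 mm high, loose, right of the work. Origin at the centre of its underside.
- block: bystander: brown wooden block, 80 x 50 mm, 25 mm high, loose, right of the work. Origin at the centre of its underside.
Things that resemble listed ones, but are neither listed nor needed, are in the scene too. Leave any black or pink look-alike of the jar_green alone.

How it is judged:
By the outcome, as a careful person would: the job done as asked, in the order asked, and still so for the second after the job is handed in, with the robot touching nothing.
It also fails if it takes over 90 s, if anything falls off the work surface, if the arm or the gripper's body presses on something with over 40 N, if the wrist force passes 120 N, or if a joint passes its speed limit or range.

## Working session

There is one attempt and no reset: what is moved stays moved. The work goes in short steps, Python scripts to look and compute and a tool call to move; the robot and the scene stay as the last step left them, time stands still between calls to the robot, and variables do not carry over. Pictures are saved under pics/ and viewed, at most 14 in all, crops included, and the job is handed in when it is done.

Besides the shell and the picture viewer there is one more tool, called after "Call:" as name(argument=value, ...), one argument or row to a line, values as JSON. drive_tool: Moves the arm, as the interface text tells. Its arguments: {"type":"object","properties":{"motion":{"type":"array","items":{"type":"array"}},"force":{"type":"number"}},"required":["motion"]}

```bash
mkdir -p pics
python3 - <<'E'
from workcell import manip
import cv2,numpy as np
for n in ("top","scene"):
    p,d=manip.capture(n); cv2.imwrite(f"pics/{n}0.png",p[:,:,::-1]); np.savez(f"{n}0.npz",p=p,d=d)
    c=manip.get_calibration(n); print(n,np.round(c["intrinsics"],1).tolist(),np.round(c["cam_to_world"],3).tolist(),[k for k in c])
s=manip.sense();print(s)
E
```

```text
top [[435.6, 0.0, 327.7], [0.0, 435.6, 238.3], [0.0, 0.0, 1.0]] [[0.026, 0.995, -0.098, 0.513], [-1.0, 0.026, -0.003, 0.004], [-0.001, 0.098, 0.995, 0.878], [0.0, 0.0, 0.0, 1.0]] ['intrinsics', 'cam_to_world']
scene [[508.2, 0.0, 314.4], [0.0, 508.2, 240.7], [0.0, 0.0, 1.0]] [[-0.078, -0.631, 0.772, 1.408], [0.997, -0.04, 0.068, 0.072], [-0.012, 0.775, 0.632, 0.69], [0.0, 0.0, 0.0, 1.0]] ['intrinsics', 'cam_to_world']
{'t': 0.1, 'joint_positions': array([-1.49309312e+00,  1.59001544e-01,  1.59814248e+00,  2.41874251e-06,
        1.38620505e+00, -2.10100476e-01]), 'joint_vel': array([-1.53296751e-03,  4.68351852e-04, -1.10911078e-03, -3.19850280e-03,
        1.05809627e-03, -8.88043851e-05]), 'tau': array([-3.98890788e-04, -3.96991217e+01, -3.32336855e+01, -3.37639513e-04,
        4.18239157e-03,  1.18172156e-05]), 'eef_pos': array([ 0.16314787, -0.55078708,  0.23038853]), 'orientation': array([-3.10738689e+00, -4.50270313e-01, -1.86129658e-04]), 'contact_force': array([-0.47558429, -0.15129522, -0.6110058 ]), 'ft_torque': array([-0.04572518, -0.02688809, -0.01484278]), 'finger_force': 0.0, 'width': 0.08529643124720299}
```

View pics/top0.png

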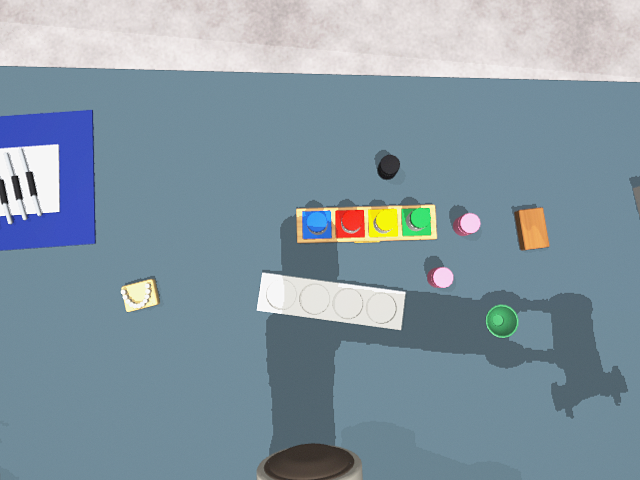

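View pics/scene0.png

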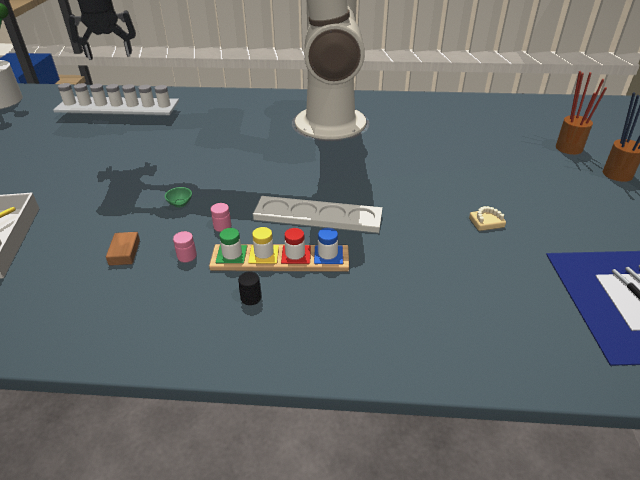

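The top view (robot's left is image left) shows the rack at row ~222 with blue (317), red (350), yellow (384) and green (418). The tray is nearer the robot, with wells at about (282,293), (315,299), (348,303) and (381,308). The pink jars at (470,223) and (442,277) and the black one at (388,167) are look-alikes to leave alone. The green candidates are only (418,220), since it stands on the green tile. The dish at (501,321) is glass.

```bash
cat > h.py <<'E'
import cv2,numpy as np
from workcell import manip
from scipy.spatial.transform import Rotation as R
def toplane(n,uv,z):
    c=manip.get_calibration(n);K=c["intrinsics"];T=np.array(c["cam_to_world"])
    uv=np.atleast_2d(np.array(uv,float))
    r=np.c_[(uv[:,0]-K[0][2])/K[0][0],-(uv[:,1]-K[1][2])/K[1][1],-np.ones(len(uv))]@T[:3,:3].T
    return T[:3,3]+r*((z-T[2,3])/r[:,2])[:,None]
def cloud(n,d):
    v,u=np.mgrid[:480,:640];c=manip.get_calibration(n);K=c["intrinsics"];T=np.array(c["cam_to_world"])
    P=np.stack([(u-K[0][2])/K[0][0]*d,-(v-K[1][2])/K[1][1]*d,-d],-1)
    return P@T[:3,:3].T+T[:3,3]
def blob(m,seed):
    n,l=cv2.connectedComponents(m.astype(np.uint8));return l==l[seed[1],seed[0]]
E
python3 - <<'E'
from h import *
for n in("top","scene"):
    f=np.load(n+"0.npz");p=f["p"].astype(int);d=f["d"];P=cloud(n,d);hsv=cv2.cvtColor(f["p"],cv2.COLOR_RGB2HSV)
    hs=hsv[...,0].astype(int);sat=hsv[...,1]
    reg=(P[...,0]>.4)&(P[...,0]<.65)&(abs(P[...,1])<.25)
    print(n)
    for k,(a,b) in dict(blue=(105,125),red=(0,5),yellow=(22,33),green=(55,75)).items():
        m=reg&(hs>=a)&(hs<=b)&(sat>150)&(P[...,2]>.06)&(P[...,2]<.09)&(d>0)
        if k=="green": m&=abs(P[...,1])<.21
        q=P[m];print(k,m.sum(),np.round((q.min(0)+q.max(0))/2,4),np.round(np.median(q,0),4),np.round(q.max(0)-q.min(0),3))
    # tray
    m=(sat<40)&(p.min(2)>120)&(P[...,0]>.3)&(P[...,0]<.5)&(abs(P[...,1])<.25)&(P[...,2]<.03)&(P[...,2]>.004)
    k,l,st,_=cv2.connectedComponentsWithStats(m.astype(np.uint8));i=1+st[1:,4].argmax()
    v,u=np.where(l==i);W=toplane(n,np.c_[u,v],.016)
    print("tray",len(u),cv2.minAreaRect((W[:,:2]).astype(np.float32)), np.median(P[l==i],0))
    # rack: all points 10-20mm high in the rack area
    m=reg&(P[...,2]>.009)&(P[...,2]<.025)&(sat>80)&(d>0)&(hs<40)&(P[...,0]>.47)&(P[...,0]<.62)
    k,l,st,_=cv2.connectedComponentsWithStats(m.astype(np.uint8));
    v,u=np.where(m);W=toplane(n,np.c_[u,v],.014);print("rack",len(u),cv2.minAreaRect(W[:,:2].astype(np.float32)))
s=manip.sense();Rt=R.from_rotvec(s["orientation"]).as_matrix();print("tool y",Rt[:,1],"z",Rt[:,2])
P=cloud("top",np.load("top0.npz")["d"])
for n,(u,v) in dict(pinkA=(470,222),pinkB=(443,276),black=(389,164)).items(): print(n,P[v,u])
E
```

```text
top
blue 91 [0.6235 0.0288 0.0709] [0.6113 0.0292 0.0706] [0.036 0.036 0.006]
red 320 [ 0.6282 -0.0368  0.0703] [ 0.6279 -0.0373  0.0706] [0.038 0.036 0.007]
yellow 327 [ 0.6297 -0.1012  0.0712] [ 0.6293 -0.1009  0.0706] [0.038 0.038 0.009]
green 286 [ 0.6338 -0.1654  0.0698] [ 0.6347 -0.1646  0.0708] [0.032 0.036 0.009]
tray 4666 ((0.47321054339408875, -0.001867055892944336), (0.2844352424144745, 0.07426778972148895), 84.48474884033203) [ 0.46823445 -0.01835797  0.01061095]
rack 963 ((0.6075100898742676, -0.07006306946277618), (0.030080992728471756, 0.27739793062210083), 1.5077719688415527)
scene
blue 247 [0.628 0.029 0.067] [0.6327 0.0291 0.0696] [0.037 0.038 0.014]
red 242 [ 0.6305 -0.0367  0.0674] [ 0.6368 -0.0363  0.0694] [0.039 0.037 0.015]
yellow 230 [ 0.6319 -0.1002  0.0668] [ 0.637  -0.0993  0.0697] [0.036 0.037 0.013]
green 39 [ 0.6368 -0.1641  0.0662] [ 0.6326 -0.1634  0.07  ] [0.026 0.036 0.012]
tray 2008 ((0.46833786368370056, -0.002678021788597107), (0.0877140685915947, 0.2881085276603699), 0.7285857796669006) [ 0.46466145 -0.01276334  0.01074899]
rack 238 ((0.612101674079895, -0.0686783492565155), (0.0287370216101408, 0.27809110283851624), 2.195549488067627)
tool y [ 0.28384638 -0.95886823 -0.0017173 ] z [-1.33971809e-04  1.75130638e-03 -9.99998457e-01]
pinkA [ 0.63271051 -0.26445969  0.05082426]
pinkB [ 0.52825215 -0.21162293  0.05549607]
black [ 0.7412352  -0.10764856  0.05396454]
```

```bash
python3 -c "
import cv2
a=cv2.imread('pics/top0.png')[150:345,240:500];cv2.imwrite('pics/crop0.png',cv2.resize(a,None,fx=3,fy=3,interpolation=cv2.INTER_CUBIC))"
```

```text
(no output)
```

View pics/crop0.png

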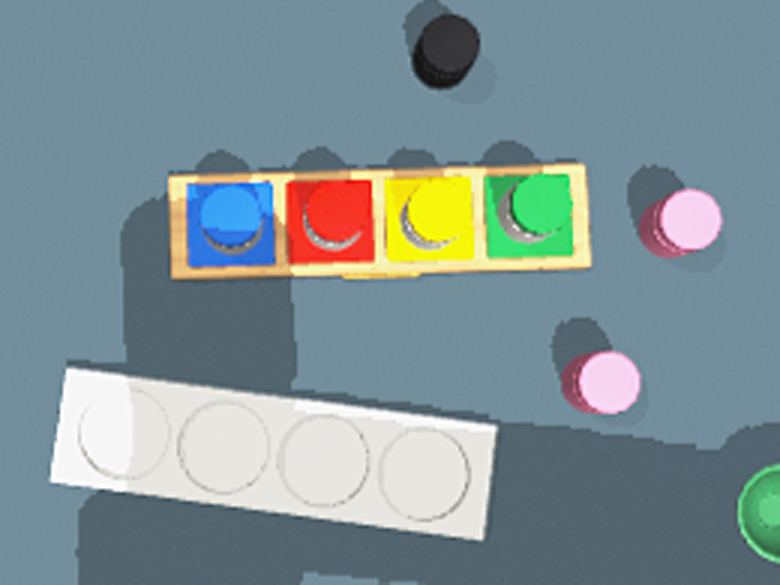

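The crop confirms it: each wanted jar stands on the tile of its own colour, and the black and pink jars stand off the rack. The order from the left is blue, red, yellow, green. That gives these well targets:
- Blue: (0.4635, -0.1005)
- Red: (0.470, -0.035)
- Yellow: (0.476, 0.031)
- Green: (0.4825, 0.0965)

Blue goes first.

Call:
drive_tool(
  motion=[
    [[0, 0, 0.14], [0.03, 0.037, 0], 1],
    [[0, 0, 0.28], [0.06, 0.075, 0], 1],
    [[0, 0, 0.42], [0.09, 0.112, 0], 1],
    [[0, 0, 0.56], [0.12, 0.15, 0], 1],
    [[0, 0, 0.7], [0.15, 0.187, -0.01], 1],
    [[0, 0, 0.84], [0.18, 0.225, -0.02], 1],
    [[0, 0, 0.98], [0.21, 0.262, -0.03], 1],
    [[0, 0, 1.12], [0.24, 0.3, -0.03], 1],
  ],
)

```text
t: 0.9
eef_pos: [0.4032, -0.2488, 0.1995]
orientation: [-2.387, -2.038, 0.0]
contact_force: [0.7, 0.3, 0.2]
width: 0.0856
finger_force: 0.0
```

Run:
```python
from h import *
print(np.round(toplane("top",[(281,294.3),(314.3,299),(347.7,303.3),(381,308)],.016),4).tolist())
s=manip.sense();print(s["t"],s["eef_pos"],s["joint_positions"],R.from_rotvec(s["orientation"]).as_matrix()[:,1])
```

```text
[[0.4848, 0.0958, 0.016], [0.4774, 0.0302, 0.016], [0.4708, -0.0355, 0.016], [0.4634, -0.1008, 0.016]]
0.9 [ 0.40319551 -0.24875266  0.19948598] [-8.08660901e-01 -7.99599800e-02  1.90675233e+00  3.80116204e-06
  1.31787901e+00 -6.51111272e-01] [ 0.98761196 -0.15689688 -0.00244661]
```

Call:
drive_tool(
  motion=[
    [[0, 0, 0.1], [0.028, 0.035, 0], 1],
    [[0, 0, 0.19], [0.056, 0.07, -0.01], 1],
    [[0, 0, 0.19], [0.085, 0.105, -0.02], 1],
    [[0, 0, 0.19], [0.113, 0.14, -0.03], 1],
    [[0, 0, 0.19], [0.141, 0.175, -0.04], 1],
    [[0, 0, 0.19], [0.17, 0.21, -0.05], 1],
    [[0, 0, 0.19], [0.198, 0.245, -0.065], 1],
    [[0, 0, 0.19], [0.225, 0.281, -0.08], 1],
  ],
)

```text
t: 1.7
eef_pos: [0.629, 0.0313, 0.1204]
orientation: [-2.191, -2.251, 0.0]
contact_force: [0.5, -1.2, 0.1]
width: 0.0854
finger_force: 0.0
```

Run:
```python
from h import *
s=manip.sense();print(s["t"],s["eef_pos"],R.from_rotvec(s["orientation"]).as_matrix()[:,1:])
p,d=manip.capture("scene");cv2.imwrite("pics/s1.png",cv2.resize(p[120:320,160:460],None,fx=2.6,fy=2.6)[:,:,::-1])
```

```text
1.7 [0.62901288 0.0312937  0.12039494] [[ 9.99633557e-01 -2.29642191e-04]
 [ 2.70683954e-02 -1.03696048e-04]
 [-2.32364933e-04 -9.99999968e-01]]
```

View pics/s1.png

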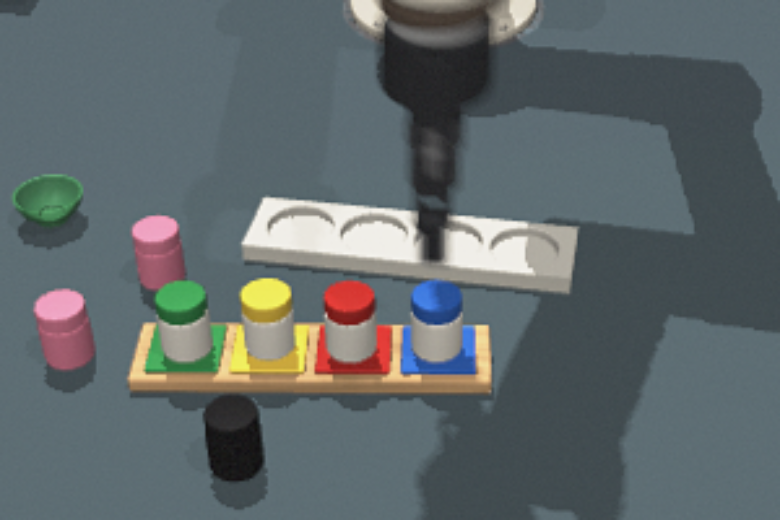

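The gripper is above the blue jar (crop column ~433) with the fingers fore and aft. Next I go down and grip.

Call:
drive_tool(
  motion=[
    [[0, 0, 0], [0, -0.001, -0.03], 1],
    [[0, 0, 0], [0, -0.001, -0.06], 1],
    [[0, 0, 0], [0, -0.001, -0.08], 1],
    [[0, 0, 0], [0, -0.001, -0.092], 1],
    [[0, 0, 0], [0, -0.001, -0.092], 1],
    [[0, 0, 0], [0, -0.001, -0.092], 0.2],
    [[0, 0, 0], [0, -0.001, -0.092], 0.0],
    [[0, 0, 0], [0, -0.001, -0.092], -0.2],
  ],
  force=25,
)

```text
t: 2.55
eef_pos: [0.6292, 0.0285, 0.0308]
orientation: [2.19, 2.25, 0.002]
contact_force: [-0.5, -0.9, 0.4]
width: 0.0438
finger_force: 0.3
```

Call:
drive_tool(
  motion=[
    [[0, 0, 0], [0, 0, 0], -0.4],
    [[0, 0, 0], [0, 0, 0], -0.6],
    [[0, 0, 0], [0, 0, 0], -0.6],
    [[0, 0, 0], [0, 0, 0], -0.6],
  ],
  force=25,
)

```text
t: 2.95
eef_pos: [0.6291, 0.0285, 0.0308]
orientation: [2.19, 2.25, 0.002]
contact_force: [-1.5, 0.2, 6.4]
width: 0.0392
finger_force: 25.5
```

Call:
drive_tool(
  motion=[
    [[0, 0, 0], [0, 0, 0.005], -0.6],
    [[0, 0, 0], [0, 0, 0.01], -0.6],
    [[0, 0, 0], [0, 0, 0.03], -0.6],
    [[0, 0, 0], [0, 0, 0.06], -0.6],
    [[0, 0, 0], [0, 0, 0.09], -0.6],
    [[0, 0, 0], [0, 0, 0.09], -0.6],
  ],
)

```text
t: 3.55
eef_pos: [0.6316, 0.0282, 0.125]
orientation: [2.186, 2.246, 0.009]
contact_force: [0.2, -0.3, -0.2]
width: 0.0391
finger_force: 25.4
```

Run:
```python
from h import *
s=manip.sense();print(s["t"],s["eef_pos"],R.from_rotvec(s["orientation"]).as_matrix()[:,1:])
p,d=manip.capture("scene");cv2.imwrite("pics/s2.png",cv2.resize(p[120:320,160:460],None,fx=2.6,fy=2.6)[:,:,::-1])
```

```text
3.55 [0.63163453 0.02822802 0.12495511] [[ 0.9995878   0.00961107]
 [ 0.0270671  -0.00135358]
 [ 0.00957093 -0.9999529 ]]
```

View pics/s2.png

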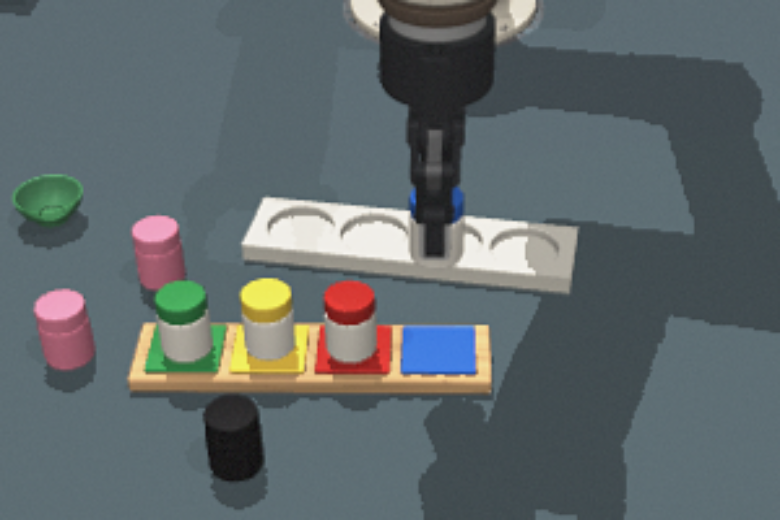

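Call:
drive_tool(
  motion=[
    [[0, 0, -0.02], [-0.015, -0.012, 0], -0.6],
    [[0, 0, -0.05], [-0.05, -0.04, 0], -0.6],
    [[0, 0, -0.08], [-0.09, -0.07, 0], -0.6],
    [[0, 0, -0.1], [-0.125, -0.1, 0], -0.6],
    [[0, 0, -0.12], [-0.15, -0.12, 0], -0.6],
    [[0, 0, -0.12], [-0.165, -0.13, 0], -0.6],
    [[0, 0, -0.12], [-0.165, -0.13, 0], -0.6],
    [[0, 0, -0.12], [-0.165, -0.13, 0], -0.6],
  ],
)

```text
t: 4.4
eef_pos: [0.4629, -0.101, 0.1185]
orientation: [-2.322, -2.114, 0.0]
contact_force: [-0.6, -0.2, -1.1]
width: 0.0391
finger_force: 25.5
```

Call:
drive_tool(
  motion=[
    [[0, 0, 0], [0, 0, 0], -0.6],
    [[0, 0, 0], [0, 0, 0], -0.6],
  ],
)

```text
t: 4.6
eef_pos: [0.4637, -0.1008, 0.1191]
orientation: [-2.321, -2.117, -0.0]
contact_force: [-0.2, 0.5, -0.8]
width: 0.0394
finger_force: 25.5
```

Call:
drive_tool(
  motion=[
    [[0, 0, 0], [0, 0, -0.02], -0.6],
    [[0, 0, 0], [0, 0, -0.05], -0.6],
    [[0, 0, 0], [0, 0, -0.075], -0.6],
    [[0, 0, 0], [0, 0, -0.088], -0.6],
    [[0, 0, 0], [0, 0, -0.094], -0.6],
    [[0, 0, 0], [0, 0, -0.094], -0.6],
    [[0, 0, 0], [0, 0, -0.094], -0.6],
  ],
)

```text
t: 5.3
eef_pos: [0.4642, -0.1017, 0.0263]
orientation: [2.321, 2.115, 0.001]
contact_force: [-0.2, 0.3, -0.4]
width: 0.0391
finger_force: 25.6
```

Call:
drive_tool(
  motion=[
    [[0, 0, 0], [0, 0, -0.001], -0.6],
    [[0, 0, 0], [0, 0, -0.002], -0.6],
    [[0, 0, 0], [0, 0, -0.003], -0.6],
    [[0, 0, 0], [0, 0, -0.003], -0.6],
  ],
)

```text
t: 5.7
eef_pos: [0.4632, -0.1014, 0.0224]
orientation: [2.322, 2.116, 0.0]
contact_force: [0.8, -0.1, -0.7]
width: 0.0391
finger_force: 25.6
```

Call:
drive_tool(
  motion=[
    [[0, 0, 0], [0, 0, -0.0005], -0.6],
    [[0, 0, 0], [0, 0, -0.001], -0.6],
    [[0, 0, 0], [0, 0, -0.0015], -0.6],
    [[0, 0, 0], [0, 0, -0.002], -0.6],
    [[0, 0, 0], [0, 0, -0.002], -0.6],
  ],
)

```text
t: 6.2
eef_pos: [0.4632, -0.1014, 0.0208]
orientation: [-2.322, -2.116, 0.0]
contact_force: [-2.5, 1.0, 5.2]
width: 0.0393
finger_force: 26.2
```

Contact at TCP z 0.0208 (5 N), which matches the floor of the well. I release and rise.

Call:
drive_tool(
  motion=[
    [[0, 0, 0], [0, 0, 0.0005], -0.05],
    [[0, 0, 0], [0, 0, 0.0005], 0.1],
    [[0, 0, 0], [0, 0, 0.0005], 0.4],
    [[0, 0, 0], [0, 0, 0.0005], 0.7],
    [[0, 0, 0], [0, 0, 0.0005], 0.7],
    [[0, 0, 0], [0, 0, 0.01], 0.7],
    [[0, 0, 0], [0, 0, 0.04], 0.7],
    [[0, 0, 0], [0, 0, 0.08], 0.9],
  ],
)

```text
t: 7.0
eef_pos: [0.4616, -0.1006, 0.1001]
orientation: [-2.319, -2.113, 0.002]
contact_force: [0.9, 0.8, 0.5]
width: 0.0808
finger_force: 0.0
```

Run:
```python
from h import *
s=manip.sense();print(s["t"],s["eef_pos"],s["width"])
p,d=manip.capture("scene");cv2.imwrite("pics/s3.png",cv2.resize(p[120:320,160:460],None,fx=2.6,fy=2.6)[:,:,::-1])
```

```text
7.0 [ 0.46160771 -0.10058136  0.10012391] 0.08079913322858795
```

View pics/s3.png

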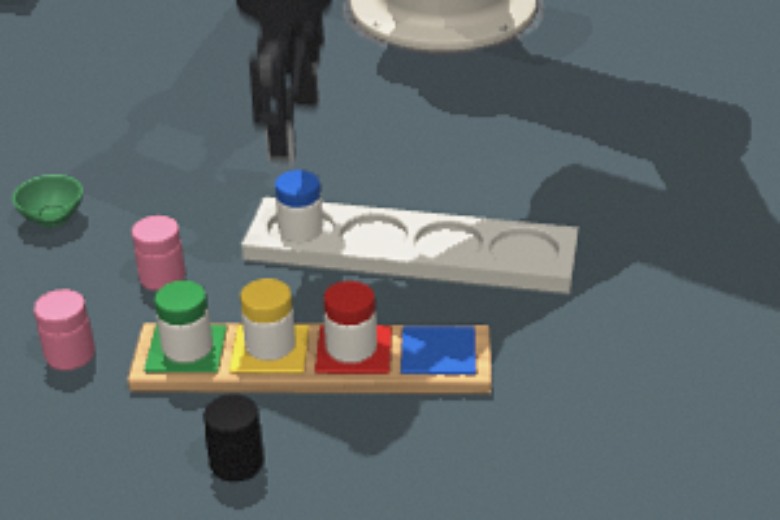

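Blue stands upright in the right-end well (crop 298,205). Red is next.

Call:
drive_tool(
  motion=[
    [[0, 0, 0.02], [0.015, 0.006, 0.02], 1],
    [[0, 0, 0.05], [0.05, 0.02, 0.02], 1],
    [[0, 0, 0.08], [0.09, 0.035, 0.02], 1],
    [[0, 0, 0.12], [0.13, 0.05, 0.02], 1],
    [[0, 0, 0.12], [0.155, 0.06, 0.02], 1],
    [[0, 0, 0.12], [0.167, 0.065, 0.02], 1],
    [[0, 0, 0.12], [0.167, 0.065, 0.02], 1],
    [[0, 0, 0.12], [0.167, 0.065, 0.02], 1],
  ],
)

```text
t: 7.85
eef_pos: [0.6298, -0.0364, 0.1204]
orientation: [-2.191, -2.251, 0.001]
contact_force: [0.3, -0.3, 0.4]
width: 0.0856
finger_force: 0.0
```

Call:
drive_tool(
  motion=[
    [[0, 0, 0], [0, 0, -0.02], 1],
    [[0, 0, 0], [0, 0, -0.05], 1],
    [[0, 0, 0], [0, 0, -0.075], 1],
    [[0, 0, 0], [0, 0, -0.09], 1],
    [[0, 0, 0], [0, 0, -0.09], 1],
    [[0, 0, 0], [0, 0, -0.09], 1],
    [[0, 0, 0], [0, 0, -0.09], 1],
  ],
)

```text
t: 8.55
eef_pos: [0.6315, -0.0368, 0.0323]
orientation: [2.189, 2.249, 0.002]
contact_force: [0.9, -0.2, 0.3]
width: 0.0859
finger_force: 0.0
```

Call:
drive_tool(
  motion=[
    [[0, 0, 0], [0, 0, -0.0005], 0.2],
    [[0, 0, 0], [0, 0, -0.0005], 0.0],
    [[0, 0, 0], [0, 0, -0.0005], -0.1],
    [[0, 0, 0], [0, 0, -0.0005], -0.2],
    [[0, 0, 0], [0, 0, -0.0005], -0.4],
    [[0, 0, 0], [0, 0, -0.0005], -0.6],
    [[0, 0, 0], [0, 0, -0.0005], -0.6],
    [[0, 0, 0], [0, 0, -0.0005], -0.6],
  ],
  force=25,
)

```text
t: 9.35
eef_pos: [0.6305, -0.0364, 0.0303]
orientation: [2.191, 2.251, 0.0]
contact_force: [-1.6, 0.0, 5.1]
width: 0.0392
finger_force: 25.7
```

Call:
drive_tool(
  motion=[
    [[0, 0, 0], [0, 0, 0.005], -0.6],
    [[0, 0, 0], [0, 0, 0.01], -0.6],
    [[0, 0, 0], [0, 0, 0.03], -0.6],
    [[0, 0, 0], [0, 0, 0.06], -0.6],
    [[0, 0, 0], [0, 0, 0.08], -0.6],
    [[0, 0, 0], [0, 0, 0.09], -0.6],
    [[0, 0, 0], [0, 0, 0.09], -0.6],
  ],
)

```text
t: 10.05
eef_pos: [0.6311, -0.0366, 0.1213]
orientation: [2.189, 2.249, 0.002]
contact_force: [0.4, -0.3, -1.4]
width: 0.0391
finger_force: 25.5
```

Call:
drive_tool(
  motion=[
    [[0, 0, -0.02], [-0.015, 0, 0], -0.6],
    [[0, 0, -0.05], [-0.05, 0, 0], -0.6],
    [[0, 0, -0.08], [-0.09, 0, 0], -0.6],
    [[0, 0, -0.1], [-0.125, 0.001, 0], -0.6],
    [[0, 0, -0.12], [-0.148, 0.001, 0], -0.6],
    [[0, 0, -0.12], [-0.16, 0.001, 0], -0.6],
    [[0, 0, -0.12], [-0.16, 0.001, 0], -0.6],
    [[0, 0, -0.12], [-0.16, 0.001, 0], -0.6],
  ],
)

```text
t: 10.85
eef_pos: [0.47, -0.0353, 0.1191]
orientation: [-2.322, -2.115, 0.0]
contact_force: [0.3, 0.9, -0.4]
width: 0.039
finger_force: 25.8
```

Call:
drive_tool(
  motion=[
    [[0, 0, 0], [0, 0, -0.02], -0.6],
    [[0, 0, 0], [0, 0, -0.05], -0.6],
    [[0, 0, 0], [0, 0, -0.075], -0.6],
    [[0, 0, 0], [0, 0, -0.088], -0.6],
    [[0, 0, 0], [0, 0, -0.095], -0.6],
    [[0, 0, 0], [0, 0, -0.0955], -0.6],
    [[0, 0, 0], [0, 0, -0.0965], -0.6],
    [[0, 0, 0], [0, 0, -0.097], -0.6],
  ],
)

```text
t: 11.65
eef_pos: [0.4713, -0.0357, 0.0239]
orientation: [2.321, 2.114, 0.002]
contact_force: [0.9, 0.3, -0.5]
width: 0.0389
finger_force: 25.8
```

Call:
drive_tool(
  motion=[
    [[0, 0, 0], [0, 0, -0.0005], -0.6],
    [[0, 0, 0], [0, 0, -0.001], -0.6],
    [[0, 0, 0], [0, 0, -0.0015], -0.6],
    [[0, 0, 0], [0, 0, -0.002], -0.6],
    [[0, 0, 0], [0, 0, -0.0025], -0.6],
    [[0, 0, 0], [0, 0, -0.0025], -0.6],
  ],
)

```text
t: 12.25
eef_pos: [0.4702, -0.0353, 0.0203]
orientation: [-2.322, -2.116, 0.0]
contact_force: [-0.3, 0.1, -0.2]
width: 0.0391
finger_force: 25.9
```

Call:
drive_tool(
  motion=[
    [[0, 0, 0], [0, 0, -0.0005], -0.6],
    [[0, 0, 0], [0, 0, -0.0005], -0.6],
    [[0, 0, 0], [0, 0, -0.0008], -0.6],
    [[0, 0, 0], [0, 0, -0.0008], -0.6],
  ],
)

```text
t: 12.65
eef_pos: [0.4702, -0.0354, 0.0203]
orientation: [-2.322, -2.116, 0.001]
contact_force: [-5.0, 0.5, 8.8]
width: 0.0392
finger_force: 26.7
```

Call:
drive_tool(
  motion=[
    [[0, 0, 0], [0, 0, 0.0008], -0.05],
    [[0, 0, 0], [0, 0, 0.0008], 0.1],
    [[0, 0, 0], [0, 0, 0.0008], 0.4],
    [[0, 0, 0], [0, 0, 0.0008], 0.7],
    [[0, 0, 0], [0, 0, 0.0008], 0.7],
    [[0, 0, 0], [0, 0, 0.01], 0.7],
    [[0, 0, 0], [0, 0, 0.05], 0.7],
    [[0, 0, 0], [0, 0, 0.1], 0.9],
  ],
)

```text
t: 13.45
eef_pos: [0.4682, -0.0347, 0.1192]
orientation: [-2.319, -2.113, 0.004]
contact_force: [1.0, -0.1, 0.4]
width: 0.0812
finger_force: 0.0
```

Call:
drive_tool(
  motion=[
    [[0, 0, 0.02], [0.015, -0.006, 0], 1],
    [[0, 0, 0.05], [0.05, -0.02, 0], 1],
    [[0, 0, 0.08], [0.09, -0.035, 0], 1],
    [[0, 0, 0.12], [0.13, -0.05, 0], 1],
    [[0, 0, 0.12], [0.155, -0.06, 0], 1],
    [[0, 0, 0.12], [0.162, -0.066, 0], 1],
    [[0, 0, 0.12], [0.162, -0.066, 0], 1],
    [[0, 0, 0.12], [0.162, -0.066, 0], 1],
  ],
)

```text
t: 14.25
eef_pos: [0.6311, -0.1009, 0.1194]
orientation: [-2.19, -2.25, 0.001]
contact_force: [0.0, -0.1, 0.2]
width: 0.0853
finger_force: 0.0
```

Call:
drive_tool(
  motion=[
    [[0, 0, 0], [0, 0, -0.02], 1],
    [[0, 0, 0], [0, 0, -0.05], 1],
    [[0, 0, 0], [0, 0, -0.075], 1],
    [[0, 0, 0], [0, 0, -0.0892], 1],
    [[0, 0, 0], [0, 0, -0.0892], 1],
    [[0, 0, 0], [0, 0, -0.0892], 1],
    [[0, 0, 0], [0, 0, -0.0892], 1],
  ],
)

```text
t: 14.95
eef_pos: [0.6334, -0.1017, 0.0323]
orientation: [2.189, 2.249, 0.002]
contact_force: [-0.0, 0.2, -0.1]
width: 0.0856
finger_force: 0.0
```

Call:
drive_tool(
  motion=[
    [[0, 0, 0], [0, 0, -0.0005], 0.2],
    [[0, 0, 0], [0, 0, -0.0005], 0.0],
    [[0, 0, 0], [0, 0, -0.0005], -0.1],
    [[0, 0, 0], [0, 0, -0.0005], -0.2],
    [[0, 0, 0], [0, 0, -0.0005], -0.4],
    [[0, 0, 0], [0, 0, -0.0005], -0.6],
    [[0, 0, 0], [0, 0, -0.0005], -0.6],
    [[0, 0, 0], [0, 0, -0.0005], -0.6],
  ],
  force=25,
)

```text
t: 15.75
eef_pos: [0.6325, -0.1015, 0.0303]
orientation: [2.191, 2.251, 0.0]
contact_force: [-1.3, -0.1, 5.1]
width: 0.039
finger_force: 25.6
```

Call:
drive_tool(
  motion=[
    [[0, 0, 0], [0, 0, 0.005], -0.6],
    [[0, 0, 0], [0, 0, 0.01], -0.6],
    [[0, 0, 0], [0, 0, 0.03], -0.6],
    [[0, 0, 0], [0, 0, 0.06], -0.6],
    [[0, 0, 0], [0, 0, 0.08], -0.6],
    [[0, 0, 0], [0, 0, 0.09], -0.6],
    [[0, 0, 0], [0, 0, 0.09], -0.6],
  ],
)

```text
t: 16.45
eef_pos: [0.6331, -0.1016, 0.1213]
orientation: [2.189, 2.249, 0.002]
contact_force: [0.3, -0.6, -1.0]
width: 0.0395
finger_force: 25.4
```

Call:
drive_tool(
  motion=[
    [[0, 0, -0.02], [-0.015, 0.012, 0], -0.6],
    [[0, 0, -0.05], [-0.045, 0.038, 0], -0.6],
    [[0, 0, -0.08], [-0.082, 0.07, 0], -0.6],
    [[0, 0, -0.1], [-0.118, 0.1, 0], -0.6],
    [[0, 0, -0.12], [-0.142, 0.12, 0], -0.6],
    [[0, 0, -0.12], [-0.1555, 0.1315, 0], -0.6],
    [[0, 0, -0.12], [-0.1555, 0.1315, 0], -0.6],
    [[0, 0, -0.12], [-0.1555, 0.1315, 0], -0.6],
  ],
)

```text
t: 17.25
eef_pos: [0.4763, 0.0302, 0.119]
orientation: [-2.321, -2.116, 0.001]
contact_force: [-0.2, -0.4, -1.7]
width: 0.0391
finger_force: 25.6
```

Call:
drive_tool(
  motion=[
    [[0, 0, 0], [0, 0, -0.02], -0.6],
    [[0, 0, 0], [0, 0, -0.05], -0.6],
    [[0, 0, 0], [0, 0, -0.075], -0.6],
    [[0, 0, 0], [0, 0, -0.088], -0.6],
    [[0, 0, 0], [0, 0, -0.095], -0.6],
    [[0, 0, 0], [0, 0, -0.0955], -0.6],
    [[0, 0, 0], [0, 0, -0.0965], -0.6],
    [[0, 0, 0], [0, 0, -0.097], -0.6],
  ],
)

```text
t: 18.05
eef_pos: [0.4778, 0.0299, 0.0239]
orientation: [2.321, 2.115, 0.002]
contact_force: [-0.2, 0.7, -0.4]
width: 0.0392
finger_force: 25.6
```

Call:
drive_tool(
  motion=[
    [[0, 0, 0], [0, 0, -0.0005], -0.6],
    [[0, 0, 0], [0, 0, -0.001], -0.6],
    [[0, 0, 0], [0, 0, -0.0015], -0.6],
    [[0, 0, 0], [0, 0, -0.002], -0.6],
    [[0, 0, 0], [0, 0, -0.0025], -0.6],
    [[0, 0, 0], [0, 0, -0.003], -0.6],
    [[0, 0, 0], [0, 0, -0.003], -0.6],
  ],
)

```text
t: 18.75
eef_pos: [0.4767, 0.0302, 0.0203]
orientation: [-2.322, -2.116, 0.0]
contact_force: [-3.8, 0.1, 5.2]
width: 0.039
finger_force: 26.3
```

Call:
drive_tool(
  motion=[
    [[0, 0, 0], [0, 0, 0.0005], -0.05],
    [[0, 0, 0], [0, 0, 0.0005], 0.1],
    [[0, 0, 0], [0, 0, 0.0005], 0.4],
    [[0, 0, 0], [0, 0, 0.0005], 0.7],
    [[0, 0, 0], [0, 0, 0.0005], 0.7],
    [[0, 0, 0], [0, 0, 0.01], 0.7],
    [[0, 0, 0], [0, 0, 0.05], 0.7],
    [[0, 0, 0], [0, 0, 0.1], 0.9],
  ],
)

```text
t: 19.55
eef_pos: [0.4746, 0.0305, 0.1195]
orientation: [-2.319, -2.113, 0.005]
contact_force: [2.3, -0.7, 0.6]
width: 0.0814
finger_force: 0.0
```

Call:
drive_tool(
  motion=[
    [[0, 0, 0.02], [0.015, -0.018, 0], 1],
    [[0, 0, 0.05], [0.045, -0.053, 0], 1],
    [[0, 0, 0.08], [0.075, -0.09, 0], 1],
    [[0, 0, 0.12], [0.105, -0.126, 0], 1],
    [[0, 0, 0.12], [0.135, -0.163, 0], 1],
    [[0, 0, 0.12], [0.15, -0.183, 0], 1],
    [[0, 0, 0.12], [0.159, -0.196, 0], 1],
    [[0, 0, 0.12], [0.159, -0.196, 0], 1],
  ],
)

```text
t: 20.35
eef_pos: [0.6365, -0.1678, 0.1204]
orientation: [2.192, 2.248, 0.0]
contact_force: [-0.3, 0.4, -0.5]
width: 0.0856
finger_force: 0.0
```

Run:
```python
from h import *
p,d=manip.capture("scene");cv2.imwrite("pics/s4.png",cv2.resize(p[120:320,160:460],None,fx=2.6,fy=2.6)[:,:,::-1])
s=manip.sense();print(s["t"],s["eef_pos"],s["joint_positions"])
```

```text
20.4 [ 0.63581262 -0.16636476  0.12018176] [-4.39450276e-01  4.63369015e-01  1.44609711e+00  1.51689107e-04
  1.23195416e+00 -4.65462836e-01]
```

View pics/s4.png

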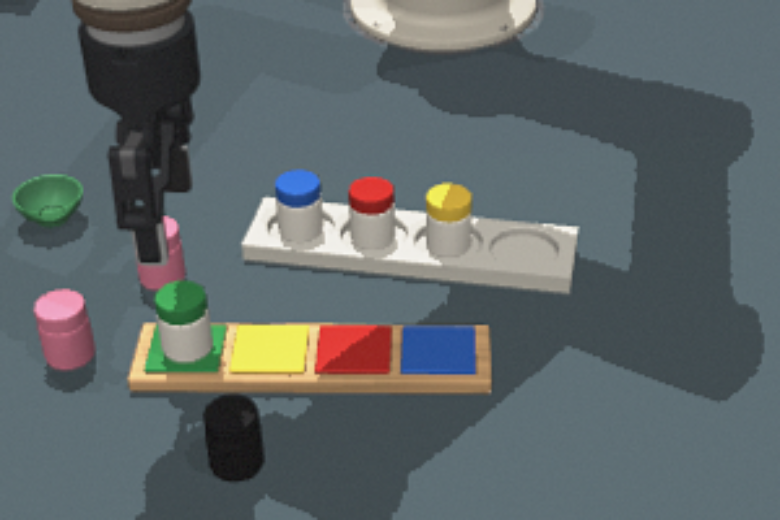

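Blue, red and yellow stand upright in their wells, at crop (298,205), (372,212) and (448,218). The gripper is over green, and the near pink jar lies about 30 mm clear of the fingers.

Call:
drive_tool(
  motion=[
    [[0, 0, 0], [0, 0, -0.02], 1],
    [[0, 0, 0], [0, 0, -0.05], 1],
    [[0, 0, 0], [0, 0, -0.075], 1],
    [[0, 0, 0], [0, 0, -0.0895], 1],
    [[0, 0, 0], [0, 0, -0.0895], 1],
    [[0, 0, 0], [0, 0, -0.0895], 1],
    [[0, 0, 0], [0, 0, -0.0895], 1],
  ],
)

```text
t: 21.1
eef_pos: [0.637, -0.1662, 0.0324]
orientation: [2.189, 2.249, 0.002]
contact_force: [-0.3, 0.4, 0.8]
width: 0.0854
finger_force: 0.0
```

Call:
drive_tool(
  motion=[
    [[0, 0, 0], [0, 0, -0.0005], 0.2],
    [[0, 0, 0], [0, 0, -0.0005], 0.0],
    [[0, 0, 0], [0, 0, -0.0005], -0.1],
    [[0, 0, 0], [0, 0, -0.0005], -0.2],
    [[0, 0, 0], [0, 0, -0.0005], -0.4],
    [[0, 0, 0], [0, 0, -0.0005], -0.6],
    [[0, 0, 0], [0, 0, -0.0005], -0.6],
    [[0, 0, 0], [0, 0, -0.0005], -0.6],
  ],
  force=25,
)

```text
t: 21.9
eef_pos: [0.6361, -0.1661, 0.0304]
orientation: [2.191, 2.251, 0.0]
contact_force: [-0.2, 0.8, 5.3]
width: 0.0393
finger_force: 25.5
```

Call:
drive_tool(
  motion=[
    [[0, 0, 0], [0, 0, 0.005], -0.6],
    [[0, 0, 0], [0, 0, 0.01], -0.6],
    [[0, 0, 0], [0, 0, 0.03], -0.6],
    [[0, 0, 0], [0, 0, 0.06], -0.6],
    [[0, 0, 0], [0, 0, 0.08], -0.6],
    [[0, 0, 0], [0, 0, 0.09], -0.6],
    [[0, 0, 0], [0, 0, 0.09], -0.6],
  ],
)

```text
t: 22.6
eef_pos: [0.6365, -0.1662, 0.1213]
orientation: [2.189, 2.249, 0.001]
contact_force: [-0.3, 0.1, -0.2]
width: 0.0394
finger_force: 25.4
```

Call:
drive_tool(
  motion=[
    [[0, 0, -0.02], [-0.012, 0.02, 0], -0.6],
    [[0, 0, -0.04], [-0.035, 0.06, 0], -0.6],
    [[0, 0, -0.06], [-0.06, 0.102, 0], -0.6],
    [[0, 0, -0.08], [-0.084, 0.144, 0], -0.6],
    [[0, 0, -0.1], [-0.108, 0.186, 0], -0.6],
    [[0, 0, -0.12], [-0.13, 0.224, 0], -0.6],
    [[0, 0, -0.12], [-0.145, 0.25, 0], -0.6],
    [[0, 0, -0.12], [-0.152, 0.262, 0], -0.6],
  ],
)

```text
t: 23.4
eef_pos: [0.4808, 0.0982, 0.1179]
orientation: [-2.318, -2.116, 0.004]
contact_force: [0.7, 1.0, -1.7]
width: 0.0392
finger_force: 25.5
```

Call:
drive_tool(
  motion=[
    [[0, 0, 0], [0, 0, 0], -0.6],
    [[0, 0, 0], [0, 0, -0.02], -0.6],
    [[0, 0, 0], [0, 0, -0.05], -0.6],
    [[0, 0, 0], [0, 0, -0.075], -0.6],
    [[0, 0, 0], [0, 0, -0.09], -0.6],
    [[0, 0, 0], [0, 0, -0.095], -0.6],
    [[0, 0, 0], [0, 0, -0.0965], -0.6],
    [[0, 0, 0], [0, 0, -0.097], -0.6],
  ],
)

```text
t: 24.2
eef_pos: [0.4847, 0.0956, 0.0234]
orientation: [2.322, 2.114, 0.001]
contact_force: [0.6, -0.6, -0.5]
width: 0.0391
finger_force: 25.5
```

Call:
drive_tool(
  motion=[
    [[0, 0, 0], [0, 0, -0.0005], -0.6],
    [[0, 0, 0], [0, 0, -0.001], -0.6],
    [[0, 0, 0], [0, 0, -0.0015], -0.6],
    [[0, 0, 0], [0, 0, -0.002], -0.6],
    [[0, 0, 0], [0, 0, -0.0025], -0.6],
    [[0, 0, 0], [0, 0, -0.003], -0.6],
    [[0, 0, 0], [0, 0, -0.003], -0.6],
  ],
)

```text
t: 24.9
eef_pos: [0.4838, 0.0962, 0.0204]
orientation: [-2.322, -2.116, 0.0]
contact_force: [-2.7, -0.3, 5.3]
width: 0.0392
finger_force: 26.1
```

Call:
drive_tool(
  motion=[
    [[0, 0, 0], [0, 0, 0.0005], -0.05],
    [[0, 0, 0], [0, 0, 0.0005], 0.1],
    [[0, 0, 0], [0, 0, 0.0005], 0.4],
    [[0, 0, 0], [0, 0, 0.0005], 0.7],
    [[0, 0, 0], [0, 0, 0.0005], 0.7],
    [[0, 0, 0], [0, 0, 0.01], 0.7],
    [[0, 0, 0], [0, 0, 0.05], 0.7],
    [[0, 0, 0], [0, 0, 0.1], 0.9],
  ],
)

```text
t: 25.7
eef_pos: [0.4816, 0.0962, 0.1195]
orientation: [-2.32, -2.113, 0.006]
contact_force: [1.8, -0.4, 0.5]
width: 0.0812
finger_force: 0.0
```

Call:
drive_tool(
  motion=[
    [[0, 0, 0], [-0.01, 0.02, 0.02], 1],
    [[0, 0, 0], [-0.02, 0.05, 0.05], 1],
    [[0, 0, 0], [-0.03, 0.08, 0.08], 1],
    [[0, 0, 0], [-0.04, 0.115, 0.1], 1],
    [[0, 0, 0], [-0.05, 0.15, 0.1], 1],
    [[0, 0, 0], [-0.05, 0.17, 0.1], 1],
    [[0, 0, 0], [-0.05, 0.17, 0.1], 1],
    [[0, 0, 0], [-0.05, 0.17, 0.1], 1],
  ],
)

```text
t: 26.5
eef_pos: [0.4336, 0.2659, 0.2201]
orientation: [2.321, 2.116, -0.0]
contact_force: [0.3, -0.7, 1.1]
width: 0.0851
finger_force: 0.0
```

Run:
```python
from h import *
p,d=manip.capture("top");a=p[150:345,240:500];P=cloud("top",d)
b=manip.capture("scene")[0][120:320,160:460]
im=np.vstack([cv2.resize(a,(400,300),interpolation=cv2.INTER_CUBIC),cv2.resize(b,(400,267),interpolation=cv2.INTER_CUBIC)])
cv2.imwrite("pics/end.png",im[:,:,::-1])
m=(P[...,0]>.4)&(P[...,0]<.56)&(abs(P[...,1])<.15)&(P[...,2]>.052)&(P[...,2]<.07)&(d>0)
n,l,st,_=cv2.connectedComponentsWithStats(m.astype(np.uint8))
for i in range(1,n):
    if st[i,4]>60:
        q=P[l==i];print(st[i,4],np.round((q.min(0)+q.max(0))/2,4),"top",np.round(np.percentile(q[:,2],[10,50,90]),4),p[l==i].mean(0).round())
print(manip.sense()["t"])
```

```text
342 [0.4828 0.0967 0.0586] top [0.0582 0.0605 0.0623] [ 65. 219. 114.]
337 [0.4754 0.0312 0.0607] top [0.0586 0.0605 0.0622] [246. 245.  22.]
338 [ 0.468  -0.0359  0.059 ] top [0.0589 0.0607 0.0627] [245.  67.  57.]
344 [ 0.4622 -0.1006  0.0585] top [0.0588 0.0606 0.0624] [ 70. 164. 243.]
26.6
```

View pics/end.png

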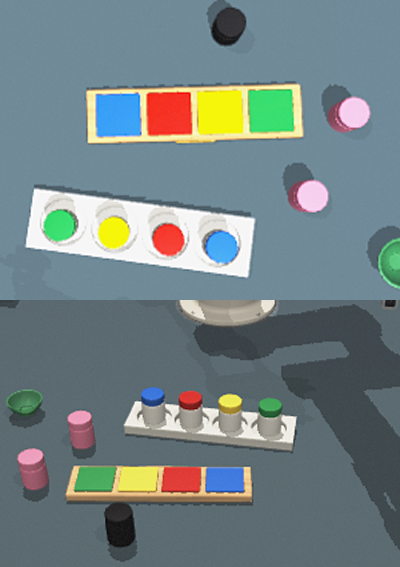

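The tray now reads green (60,225), yellow (113,232), red (168,239), blue (222,247) from the left. All four lid tops are at 60.5 mm (8 + 52 mm), level and within 3 mm of the well centres. The jars' order is reversed as asked, and the cast, dish, block and look-alikes were not touched.

```bash
python3 -c "
from workcell import manip
print(manip.close_job())"
```

```text
the job is handed in; nothing more can be done
None
```

The job is handed in at about 27 s: all four jars stand upright on their well floors in reverse order (green, yellow, red, blue from the left), and nothing else was touched.

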